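Take a bread roll off the pastry rack with tongs

TASK

Pick up the kitchen tongs from their steel rest, reach with them into the open front of the pastry rack, under its wire top shelf, and close them on the round bread roll (not the long finger roll or the muffin). Draw the roll out through the front with the tongs and finish still holding it in the closed tongs, still, fully in front of the rack and about 15 cm above the counter; do not put it down or let go at the end. Never touch the roll with the gripper itself, and leave everything else standing where it is.

Things in the scene. Friction and masses are not known exactly. Their poses are not given: they have to be found in the camera images.
- tongs_mid (a point): The place to grip the tongs: on their middle line, midway between the two black rubber grips, half-way up (37 mm above the counter at the start), near the centre of mass. x axis to the tips, y to the left arm, z up. Hinge 110 mm behind (-x). Grips 70 mm long, 24 mm high; across their outsides 59 mm when free (spring-open), 40 mm when closed on the round roll; faces parallel at 52 mm.
- tongs: The tongs, steel, 290 mm long, 120 g, lying flat so that the arms spread left and right; origin as tongs_mid. The arms turn together: 1 mm less across the grips brings the tips 2.3 mm closer. The spring takes 3 N on each grip to start closing, 6 N when closed on the roll. Squeezed to 52 mm they can be carried still open; then close firmly (40 N) on the roll.
- tongs_tip (a point): Middle of the tip cups, 140 mm ahead of tongs_mid along its x; the very tips are 25 mm farther. The cups are shallow inward-facing hollows 50 mm long, 22 mm high; 86 mm free between their ends when fully open, about 70 mm at 52 mm across the grips, 44 mm when closed on the roll (it sits in the hollows). The roll's centre belongs at this point.
- rest: Fixed steel tong rest, left or right in front of the robot: plate 210 x 130 mm, 6 mm thick, with two cross ribs 28 mm high, 8 mm thick, 80 mm behind and 85 mm ahead of its centre, on which the tongs lie, their grips in the free span between the ribs. Origin at the centre of its underside, x along the tongs towards the tips.
- rack: Fixed pastry rack; origin at the centre of its foot on the counter, x pointing from its open front into it, y left. Rimless wooden shelf 160 mm deep (x), 370 mm wide (y), top 35 mm up, front edge at x = -80 mm. Corner posts carry a wire top shelf of that outline 160 mm up (5 mm wires, 40 mm apart). Three baked things stand on it side by side in any order, 115 mm apart, 55 mm behind the front.
- roll_mid (a point): The round bread roll: a brown bun 54 mm in diameter and 45 mm high, flat underneath, about 45 g. The point is at its centre, half-way up (22.5 mm above the shelf), where it is about widest.
- roll: The same round roll; origin at the centre of its underside.
- longroll_mid (a point): The long finger roll: brown, 100 mm long, 43 mm wide, 42 mm high, lying with its length into the rack; point at its centre. Bystander.
- muffin_mid (a point): The muffin in a pale paper case: 62 mm in diameter, 61 mm high; point at its centre. Bystander.
- mug: White mug, 82 mm across, 95 mm high; origin at the centre of its underside. On the side opposite the tongs. Bystander.
- creamer: Red creamer bottle, 68 mm across, 190 mm high, just right of the rack; origin under its centre. Bystander.
- cups: Stack of white foam cups, 80 mm across, 145 mm high, farther right of the rack; origin under its centre. Bystander.
- sugar: Glass sugar jar with steel lid, 80 mm across, 110 mm high, just left of the rack; origin under its centre. Bystander.
- sanitizer: Clear pump-less sanitizer bottle, 52 mm across, 140 mm high, farther left of the rack; origin under its centre. Bystander.
There are look-alikes about, which are no part of the job. What is shaped like the roll but black or turquoise is not meant.

How it is judged (in metres and radians):
On the way, in this order (a step that is already met when the one before it is completed fails the run):
1. the tongs are lifted off their rest in the gripper (height (world z) of tongs_mid above 0.047 m and contact force between the fingers and tongs above 1 N and contact force between tongs and rest below 0.1 N), for 0.2 s.
2. the tongs are closed on the round roll under the top shelf (contact force between the fingers and tongs above 1 N and contact force between tongs and roll above 0.3 N and x of roll_mid in the frame of rack above -0.08 m and contact force between tongs and roll above 2 N), for 0.1 s.
3. the roll is drawn out of the open front in the tongs, from under the top shelf (contact force between the fingers and tongs above 1 N and contact force between tongs and roll above 0.3 N and x of roll_mid in the frame of rack below -0.11 m and height (world z) of roll_mid below 0.16 m), for 0.05 s.
At the end, for the whole second after the job is handed in: The gripper holds the tongs and these alone hold the round roll, still, its centre over 125 mm above the counter and over 25 mm in front of the rack's front edge; rack and rest touch neither roll nor tongs, the gripper does not touch the roll, and no bystander moved over 30 mm (contact force between the fingers and tongs above 1 N and contact force between tongs and roll above 0.3 N and height (world z) of roll_mid above 0.125 m and x of roll_mid in the frame of rack below -0.105 m and contact force between each of roll, tongs and rack below 0.1 N and contact force between roll and the fingers below 0.3 N and contact force between roll and the arm below 0.3 N and contact force between each of roll, tongs and rest below 0.1 N and linear speed of roll below 0.04 m/s and distance of each of longroll_mid, muffin_mid, mug, creamer, cups, sugar, sanitizer from where it was at the start of the episode below 0.03 m); the arm keeps its last pose, push and grip.
It fails at once if the gripper or arm touches the roll (contact force between any of the fingers, the arm and roll above 0.5 N).
It fails at once if the finger roll, the muffin or another bystander is pushed away from its place (distance of any of longroll_mid, muffin_mid, mug, creamer, cups, sugar, sanitizer from where it was at the start of the episode above 0.03 m).
It also fails if it takes over 54 s, if anything falls off the work surface, if the arm or the gripper's body presses on something with over 40 N, if the wrist force passes 120 N, or if a joint passes its speed limit or range.

ROBOT

A 6-joint arm with a two-finger parallel gripper is mounted at the origin on the work surface. World frame = base frame: x ahead of the robot, y to its left, z up, the work surface at z = 0. Lengths are in m, angles in degrees, forces in N, time in s.
With the tool pointing down it reaches from about 0.35 to 0.875 m from the base axis. Payload 4.2 kg.
Tool frame: the origin (TCP) lies on the centre line of the jaws, within the pads' length; the fingertips stand 22 mm ahead of it and the grasp point (between the pads) lies 3 mm ahead of it; z points along the fingers, y is the direction in which the jaws open and shut (so a half turn about z gives the same grasp; the last joint's range is limited). The gripper opens to 85 mm and grips with 20 to 120 N. Pads are 22 mm wide; open, the fingers measure 114 mm over their backs; the gripper's body (76 mm by 85 mm) begins 54 mm behind the grasp point. The pads swing forward as they close: fully open they stand 13 mm farther back than shut.
Start: joints at [78.358, 22.042, 0.453, 0, -68.411, -14.817], TCP at [0.278, 0.56, 0.253] pointing down, gripper open.
Joint ranges: [-179.83, 179.83], [-69.29, 118.12], [-61.27, 80.66], [-181.25, 117.63], [-171.15, -9.14], [-177.46, 177.46]. Speed limits (degrees/s): [159.86, 159.86, 180, 180, 180, 180].

INTERFACE

Orientations are given as a 3x3 rotation matrix whose columns are the frame's x, y, z axes.
In Python, from rig import r gives the robot as it stands.
- The arm moves only by the tool drive_tool, never from a script. Its argument "commands" is one flat list of numbers, 7 for each row, row after row: the shift along the tool's x, y, z in units of 300 mm (1.0 is 300 mm), then the turn, a rotation vector about the tool's x, y, z in units of 2 pi rad (1.0 is 2 pi rad), then the opening, from 0 (shut) to 1 (fully open). In form: [dx, dy, dz, rx, ry, rz, jaw, dx, dy, dz, rx, ry, rz, jaw, ...]. A call has 1 to 10 rows; each row is the pose to reach, as a shift and turn from the pose commanded when the call began, along the tool's axes at that moment, turning the shorter way round; what a row does not reach only later rows make up. A row lasts 1/10 s, in which the tool goes at most 50 mm and 8.59 degrees, less where a joint would pass 70% of its speed; a pose out of reach is approached as far as the arm can. A call with a number of a shift or a turn outside -1 to 1 is refused whole. A call with a gripper value outside its range is refused whole. The fingers move at their own pace and stop on an object; "grip_force" is the grip in N (left out, the last holds). Time passes only in rows, so rows that repeat a pose let the fingers close. It gives the time, the measured TCP pose, the force and the opening at its end, in the units of the state.
- r.get_state(): the state, without advancing time (a new reading comes with each control period).
- r.snapshot(name): name is "side" or "top" or "wrist"; returns (picture, depth): 384x512x3 uint8, blue, green, red; 384x512 float32, m along the optical axis (not along the pixel's ray), 0 where there is no reading.
- r.camera_params(name): a dict with "K" (3x3 intrinsics, pixels), "view" (4x4, takes a point from world to camera coordinates); the wrist camera has in their place "tool_from_camera" (4x4, takes a point from camera to tool coordinates, whose origin is the TCP and whose axes are the flange's). Camera axes: x right, y up, looking along -z (the intrinsics and any distortion apply to the point x, -y, -z); pixel columns grow to the right and rows downward; lengths in m; the calibration is good to about 2 mm. A picture is of the moment at which its call begins: read the wrist's pose just before it. camera_params takes no time and is no camera call.
- r.sign_off(): hands the job in, once; it reports no verdict.
The state is a dict: "clock": time; "joint_positions": joint angles; "qvel": joint speeds; "effort": joint torques, N m; "tcp_pos": TCP position; "eef_rot": TCP orientation; "contact_force": force on the tool from outside, world axes, zero at the start; "wrist_torque": the same for the moment, N m; "opening": opening from 0.0 (shut) to 1.0 (fully open).
Only numpy, scipy, OpenCV 4.12 (cv2) and the standard library are available. Lean on these libraries where they do the work, as an engineer would, in place of code of your own. Each camera call takes 0.05 s, during which the arm holds its last target. There are 200 camera calls.

## Working session

There is one attempt and no reset: what is moved stays moved. The work goes in short steps, Python scripts to look and compute and a tool call to move; the robot and the scene stay as the last step left them, time stands still between calls to the robot, and variables do not carry over. Pictures are saved under pics/ and viewed, about 8 in all and at most 12, crops included, and the job is handed in when it is done.

Besides the shell and the picture viewer there is one more tool, called after "Request:" in YAML: its name, and indented under it one key for each argument. drive_tool: Moves the arm, as the interface text tells. Its arguments: {"type":"object","properties":{"commands":{"type":"array","items":{"type":"number","minimum":-1,"maximum":1}},"grip_force":{"type":"number"}},"required":["commands"]}

```bash
ls; mkdir -p pics; cat > h.py <<'E'
import numpy as np, cv2
from rig import r
def cloud(name):
    s=r.get_state(); im,d=r.snapshot(name); c=r.camera_params(name); K=np.array(c["K"])
    v,u=np.mgrid[:d.shape[0],:d.shape[1]]
    P=np.stack([(u-K[0,2])/K[0,0]*d,-(v-K[1,2])/K[1,1]*d,-d,np.ones_like(d)],-1)
    if "view" in c: T=np.linalg.inv(np.array(c["view"]))
    else:
        W=np.eye(4);W[:3,:3]=np.array(s["eef_rot"]);W[:3,3]=s["tcp_pos"]; T=W@np.array(c["tool_from_camera"])
    W=(P@T.T)[...,:3]; W[d==0]=np.nan
    return im,W,T
E
python3 - <<'E'
from h import *
s=r.get_state(); print(s)
for n in("side","top"):
    im,W,T=cloud(n); cv2.imwrite(f"pics/{n}0.png",im); np.save(n+"0.npy",W); print(n,r.camera_params(n),T[:3,3])
a=np.hstack([cv2.imread("pics/side0.png"),cv2.imread("pics/top0.png")])
E
```

```text
pics
{'clock': 0.0, 'joint_positions': array([ 7.83570823e+01,  2.20913446e+01,  3.78810303e-01, -2.76878039e-02,
       -6.84150288e+01, -1.48185682e+01]), 'qvel': array([-0.02693408, -0.00066764, -0.04500322, -0.02446575, -0.03479339,
        0.02155272]), 'effort': array([-1.12537145e-04, -3.92281222e+01,  1.88393158e+01,  4.18596447e+00,
       -4.76145142e-03,  1.01477930e-06]), 'tcp_pos': array([0.27822062, 0.559036  , 0.25221218]), 'eef_rot': array([[ 8.95154700e-01, -4.45754722e-01, -8.89413498e-04],
       [-4.45755589e-01, -8.95152270e-01, -2.08986141e-03],
       [ 1.35405080e-04,  2.26721030e-03, -9.99997421e-01]]), 'contact_force': array([-0.36993881, -0.72124762,  0.40923791]), 'wrist_torque': array([-0.00793578, -0.00468341,  0.00690384]), 'opening': 1.0026592810186163}
side {'K': array([[354.78391123,   0.        , 251.68162843],
       [  0.        , 354.78391123, 189.5851595 ],
       [  0.        ,   0.        ,   1.        ]]), 'view': array([[ 0.83028259, -0.55732137, -0.00486879, -0.50522186],
       [ 0.34306716,  0.50416869,  0.7925395 , -0.24409547],
       [-0.43924451, -0.65970207,  0.60980115, -1.03876122],
       [ 0.        ,  0.        ,  0.        ,  1.        ]])} [ 0.04694789 -0.84377857  0.82443327]
top {'K': array([[432.00810774,   0.        , 257.74905173],
       [  0.        , 432.00810774, 188.92266208],
       [  0.        ,   0.        ,   1.        ]]), 'view': array([[ 0.02001828, -0.99956589,  0.02161703, -0.01974261],
       [ 0.99103212,  0.02269519,  0.13168243, -0.61891095],
       [-0.13211587,  0.01878712,  0.99105623, -1.19947181],
       [ 0.        ,  0.        ,  0.        ,  1.        ]])} [0.45528659 0.01684688 1.27067048]
```

View pics/side0.png

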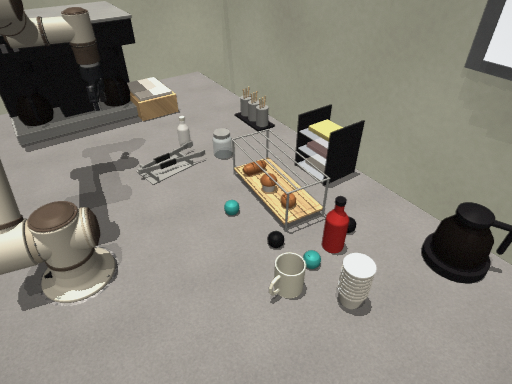

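View pics/top0.png

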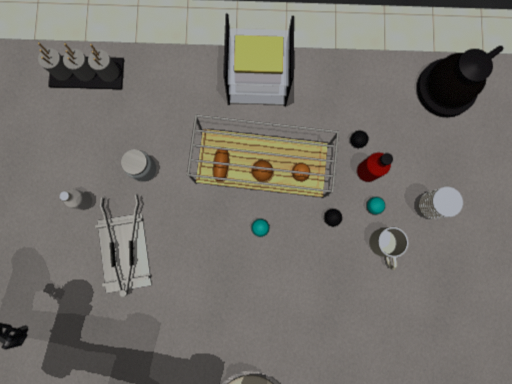

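The side view shows the tongs at (170,160) and the rack at (280,185), with the long roll on the left. The middle item (268,183) and right item (288,200) still need telling apart. In the top view the tongs are at (122,245) with the hinge at (124,292), and the rack is at (263,160). I'll zoom in and measure.

```bash
python3 - <<'E'
from h import *
s=cv2.imread("pics/side0.png");t=cv2.imread("pics/top0.png")
a=cv2.resize(s[125:230,225:335],None,fx=3.6,fy=3.6,interpolation=3)
b=cv2.resize(t[185:305,80:170],None,fx=3.15,fy=3.15,interpolation=3)
c=np.zeros((max(a.shape[0],b.shape[0]),a.shape[1]+b.shape[1],3),np.uint8);c[:a.shape[0],:a.shape[1]]=a;c[:b.shape[0],a.shape[1]:]=b
cv2.imwrite("pics/crop1.png",c)
W=np.load("top0.npy"); S=np.load("side0.npy")
hsv=cv2.cvtColor(t,40)
brown=((hsv[...,0]<14)&(hsv[...,1]>120)&(hsv[...,2]>60)).astype(np.uint8); 
def comps(m,W,A):
    n,l,st,c=cv2.connectedComponentsWithStats(m)
    for i in range(1,n):
        if st[i,4]>A:
            p=W[l==i]; print(st[i],c[i].round(1),"med",np.nanmedian(p,0).round(3),"lo",np.nanpercentile(p,3,0).round(3),"hi",np.nanpercentile(p,97,0).round(3))
print("brown top");comps(brown,W,60)
h2=cv2.cvtColor(s,40); print("brown side");comps(((h2[...,0]<14)&(h2[...,1]>120)&(h2[...,2]>60)).astype(np.uint8),S,40)
# dark grips near tongs
m=((hsv[...,2]<50)).astype(np.uint8); m[:, :90]=0;m[:,160:]=0;m[:190]=0;m[300:]=0
print("grips");comps(m,W,20)
for n,W_,box in(("tongs top",W,(190,300,90,160)),):
    p=W_[box[0]:box[1],box[2]:box[3]].reshape(-1,3);z=p[:,2]
    print(np.histogram(z[~np.isnan(z)],bins=np.arange(-.02,.12,.01)))
# rack wood: yellow
y=((hsv[...,0]>14)&(hsv[...,0]<35)&(hsv[...,1]>60)&(hsv[...,2]>100)).astype(np.uint8);y[:115]=0;y[210:]=0
print("wood");comps(y,W,100)
ok=y.astype(bool)&(abs(W[...,2]-.035)<.012); print(cv2.minAreaRect(W[ok][:,:2].astype(np.float32)))
v,u=np.mgrid[:384,:512]
reg=(u>180)&(u<345)&(v>110)&(v<205)&(W[...,2]>.145)&(W[...,2]<.18); print("top wires",reg.sum(),cv2.minAreaRect(W[reg][:,:2].astype(np.float32)),np.median(W[reg][:,2]))
for nm,q in(("red",((hsv[...,0]<8)|(hsv[...,0]>172))&(hsv[...,1]>180)&(u>340)&(u<400)),("teal",(hsv[...,0]>80)&(hsv[...,0]<100)&(hsv[...,1]>100))):
    print(nm);comps(q.astype(np.uint8),W,40)
E
```

```text
brown top
[366 153  25  24 351] [376.4 165.3] med [ 0.676 -0.32   0.13 ] lo [ 0.656 -0.359  0.112] hi [ 0.71  -0.303  0.151]
brown side
[256 161  10   7  44] [261.4 163.4] med [0.713 0.087 0.072] lo [0.7   0.078 0.059] hi [0.728 0.103 0.078]
[243 162  19  14 155] [251.4 168.7] med [0.668 0.087 0.065] lo [0.64  0.079 0.039] hi [0.698 0.106 0.078]
[261 174  14  13 108] [266.7 180.8] med [ 0.653 -0.032  0.085] lo [ 0.64  -0.048  0.071] hi [ 0.67  -0.007  0.096]
[281 193   6  13  47] [283.8 199.1] med [ 0.649 -0.132  0.071] lo [ 0.644 -0.143  0.051] hi [ 0.665 -0.118  0.082]
[289 193   7  15  74] [291.4 199.7] med [ 0.67  -0.149  0.07 ] lo [ 0.658 -0.157  0.049] hi [ 0.686 -0.133  0.081]
[322 205  28  48 925] [335.2 229.8] med [ 0.668 -0.352  0.094] lo [ 0.653 -0.369  0.011] hi [ 0.7   -0.321  0.163]
grips
[130 241   4  25  81] [131.2 253.2] med [0.429 0.344 0.047] lo [0.4   0.341 0.025] hi [0.462 0.347 0.053]
[111 242   5  24  86] [112.8 254. ] med [0.428 0.395 0.044] lo [0.396 0.39  0.028] hi [0.457 0.4   0.051]
(array([   0, 2066, 4425,  176,  253,  248,  437,   60,    0,    0,    0,

[... 925 characters left out ...]
 127  20 746] [259.6 186.8] med [ 0.627 -0.013  0.034] lo [ 0.609 -0.183 -0.002] hi [0.646 0.163 0.039]
((0.700646698474884, -0.016754865646362305), (0.3695096969604492, 0.16179673373699188), 84.7607192993164)
top wires 1648 ((0.700535774230957, -0.016190648078918457), (0.3852318823337555, 0.16626544296741486), 84.6932601928711) 0.1617896078582196
red
[358 153  32  28 571] [372.3 167.7] med [ 0.674 -0.316  0.123] lo [ 0.654 -0.351  0.028] hi [ 0.708 -0.299  0.161]
teal
[367 197  18  17 250] [375.6 205.2] med [ 0.58  -0.346  0.04 ] lo [ 0.559 -0.369  0.027] hi [ 0.601 -0.327  0.047]
[252 219  17  18 240] [260.  227.3] med [ 0.51  -0.015  0.04 ] lo [ 0.488 -0.036  0.028] hi [0.53  0.005 0.047]
```

View pics/crop1.png

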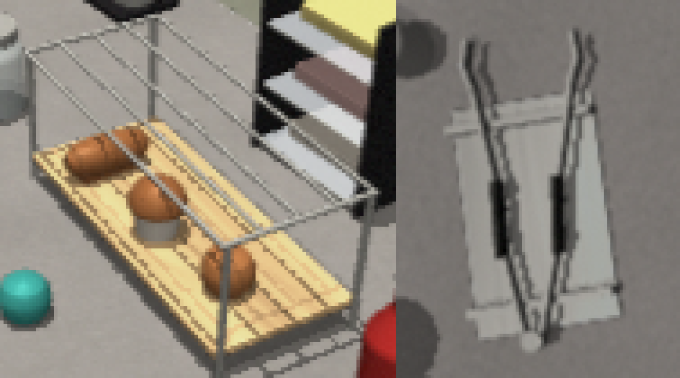

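The crop confirms the order: long roll on the left, muffin with its pale case in the middle, round roll on the right (crop 228,272). Next I'll refine the tongs axis, the roll position and the obstacle positions.

```bash
python3 - <<'E'
from h import *
s=cv2.imread("pics/side0.png");t=cv2.imread("pics/top0.png")
W=np.load("top0.npy"); S=np.load("side0.npy"); hsv=cv2.cvtColor(t,40)
v,u=np.mgrid[:384,:512]
reg=(u>90)&(u<160)&(v>185)&(v<305)
# grips top faces
g=reg&(hsv[...,2]<50)&(W[...,2]>.042)&(W[...,1]>.3)&(W[...,1]<.42)
n,l,st,c=cv2.connectedComponentsWithStats(g.astype(np.uint8))
for i in range(1,n):
    if st[i,4]>15:
        p=W[l==i]; f=np.polyfit(p[:,0],p[:,1],1); print("grip",st[i,4],p.mean(0).round(4),"x",p[:,0].min().round(3),p[:,0].max().round(3),"y",p[:,1].min().round(3),p[:,1].max().round(3),"yaw",np.degrees(np.arctan(f[0])).round(1))
m=reg&(W[...,2]>.034)&(W[...,2]<.06)
P=W[m]; 
for a,b in((.28,.30),(.30,.32),(.32,.34),(.34,.36),(.36,.38),(.38,.40),(.40,.42),(.42,.44),(.44,.46),(.46,.48),(.48,.5),(.5,.52),(.52,.54),(.54,.56),(.56,.58),(.58,.6)):
    q=P[(P[:,0]>=a)&(P[:,0]<b)]
    if len(q): 
        mid=(q[:,1].min()+q[:,1].max())/2; L=q[q[:,1]>mid];R=q[q[:,1]<=mid]
        print(a,len(q),"L",L.mean(0).round(4),"R",R.mean(0).round(4),"mid",((L.mean(0)+R.mean(0))/2).round(4), q[:,0].max().round(3))
# roll: points in both views near expected
for n,V in(("top",W),("side",S)):
    d=np.hypot(V[...,0]-.666,V[...,1]+.130); k=(d<.045)&(V[...,2]>.042)&(V[...,2]<.09)
    q=V[k]; print(n,k.sum(),q.min(0).round(3),q.max(0).round(3),q.mean(0).round(3))
    for z0 in(.05,.06):
        w=q[(q[:,2]>z0)&(q[:,2]<z0+.012)]
        A=np.c_[2*w[:,:2],np.ones(len(w))]; x=np.linalg.lstsq(A,(w[:,:2]**2).sum(1),rcond=None)[0] if len(w)>5 else [0,0,0]
        print(z0,len(w),x[:2],np.sqrt(max(0,x[2]+x[0]**2+x[1]**2)) )
for nm,k in(("black",(hsv[...,2]<40)&(u>320)&(u<372)&(v>125)&(v<230)),("mug",(u>375)&(u<412)&(v>222)&(v<270)&(W[...,2]>.05)),("jar",(u>118)&(u<156)&(v>145)&(v<185)&(W[...,2]>.08)),("sanit",(u>55)&(u<90)&(v>180)&(v<215)&(W[...,2]>.08))):
    n,l,st,c=cv2.connectedComponentsWithStats(k.astype(np.uint8))
    for i in range(1,n):
        if st[i,4]>30: p=W[l==i]; print(nm,np.nanmin(p,0).round(3),np.nanmax(p,0).round(3))
E
```

```text
grip 49 [0.4317 0.3441 0.0483] x 0.4 0.463 y 0.341 0.348 yaw 4.2
grip 49 [0.427  0.3955 0.0472] x 0.396 0.46 y 0.389 0.401 yaw 7.9
0.3 12 L [0.3171 0.3636 0.0478] R [0.3169 0.3562 0.045 ] mid [0.317  0.3599 0.0464] 0.319
0.32 54 L [0.3303 0.3678 0.0438] R [0.329  0.3545 0.045 ] mid [0.3296 0.3611 0.0444] 0.34
0.34 41 L [0.35   0.3773 0.0413] R [0.3514 0.3488 0.0434] mid [0.3507 0.363  0.0424] 0.359
0.36 40 L [0.3704 0.3821 0.0438] R [0.37   0.3486 0.0431] mid [0.3702 0.3653 0.0435] 0.38
0.38 44 L [0.3918 0.3896 0.0448] R [0.3887 0.3462 0.0438] mid [0.3902 0.3679 0.0443] 0.4
0.4 57 L [0.41   0.3937 0.0458] R [0.41   0.3434 0.0468] mid [0.41   0.3686 0.0463] 0.419
0.42 58 L [0.4292 0.3969 0.0459] R [0.4303 0.3447 0.046 ] mid [0.4298 0.3708 0.0459] 0.439
0.44 59 L [0.4503 0.3995 0.0451] R [0.4496 0.3461 0.0452] mid [0.45   0.3728 0.0451] 0.46
0.46 41 L [0.4706 0.4064 0.0432] R [0.4685 0.3471 0.0439] mid [0.4696 0.3767 0.0436] 0.479
0.48 41 L [0.4903 0.4117 0.0433] R [0.4897 0.345  0.043 ] mid [0.49   0.3783 0.0431] 0.5
0.5 43 L [0.5099 0.4159 0.0427] R [0.5112 0.3445 0.0417] mid [0.5105
[... 298 characters left out ...]
 L [0.5828 0.4346 0.0439] R [0.589  0.3399 0.0433] mid [0.5859 0.3872 0.0436] 0.597
top 238 [ 0.644 -0.151  0.049] [ 0.697 -0.102  0.084] [ 0.669 -0.125  0.072]
0.05 19 [ 0.67076044 -0.12715922] 0.02569177468506982
0.06 84 [ 0.67129536 -0.12684052] 0.023521738999212175
side 148 [ 0.642 -0.159  0.042] [ 0.691 -0.111  0.084] [ 0.662 -0.139  0.067]
0.05 32 [ 0.66938667 -0.12965391] 0.025412173101325652
0.06 52 [ 0.66832524 -0.13108982] 0.02241825738596991
black [ 0.754 -0.327 -0.004] [ 0.799 -0.279  0.049]
black [ 0.521 -0.249  0.022] [ 0.567 -0.2    0.049]
mug [ 0.401 -0.416  0.05 ] [ 0.517 -0.334  0.102]
jar [0.639 0.296 0.08 ] [0.716 0.37  0.117]
sanit [0.552 0.476 0.08 ] [0.602 0.524 0.145]
```

```bash
cat >> h.py <<'E'
from scipy.spatial.transform import Rotation as Ro
def to(p,yaw):
    """row (without jaw) from the measured pose to TCP p, tool down with x at yaw"""
    s=r.get_state(); R=np.array(s["eef_rot"]); G=(Ro.from_euler("z",yaw,degrees=True)*Ro.from_euler("x",180,degrees=True)).as_matrix()
    d=R.T@(np.array(p)-s["tcp_pos"])/.3; w=Ro.from_matrix(R.T@G).as_rotvec()/(2*np.pi)
    print(d.round(4),w.round(4))
E
python3 -c "
from h import *
to([.430,.3705,.13],5.9)"
```

```text
[0.733  0.3366 0.4085] [ 0.0003  0.0001 -0.0899]
```

Request:
drive_tool:
  commands: [0.733, 0.337, 0.408, 0, 0, -0.09, 1, 0.733, 0.337, 0.408, 0, 0, -0.09, 1, 0.733, 0.337, 0.408, 0, 0, -0.09, 1, 0.733, 0.337, 0.408, 0, 0, -0.09, 1, 0.733, 0.337, 0.408, 0, 0, -0.09, 1, 0.733, 0.337, 0.408, 0, 0, -0.09, 1, 0.733, 0.337, 0.408, 0, 0, -0.09, 1, 0.733, 0.337, 0.408, 0, 0, -0.09, 1, 0.733, 0.337, 0.408, 0, 0, -0.09, 1]
  grip_force: 40

```text
clock: 1.0
tcp_pos: [0.4301, 0.3722, 0.1315]
eef_rot: [[0.995, 0.105, 0.001], [0.105, -0.995, 0.001], [0.001, -0.001, -1.0]]
contact_force: [-0.5, 0.7, 0.1]
opening: 1.002
```

```bash
python3 -c "
from h import *
im,W,T=cloud('wrist'); cv2.imwrite('pics/w1.png',im); np.save('w1.npy',W)
to([.430,.3705,.039],5.9); s=r.get_state(); print(s['clock'],s['tcp_pos'],s['contact_force'])
h=cv2.cvtColor(im,40); k=(W[...,2]>.042)&(W[...,2]<.056)&(h[...,2]<60)
n,l,st,c=cv2.connectedComponentsWithStats(k.astype(np.uint8))
for i in range(1,n):
    if st[i,4]>150: p=W[l==i]; f=np.polyfit(p[:,0],p[:,1],1);print(st[i],p.min(0).round(3),p.max(0).round(3),p.mean(0).round(4),np.degrees(np.arctan(f[0])))
"
```

```text
[-0.001   0.0065  0.3088] [-0.0002 -0.0002  0.0004]
1.05 [0.42999176 0.37234653 0.1316337 ] [ 0.70687404 -0.57817464 -1.00544834]
[ 261  119   40  198 1351] [0.345 0.338 0.042] [0.495 0.352 0.053] [0.4323 0.345  0.0492] 0.8158588544804821
[ 203  162   19  101 1090] [0.392 0.386 0.042] [0.461 0.403 0.053] [0.4285 0.3949 0.05  ] 7.928946930133201
```

View pics/w1.png

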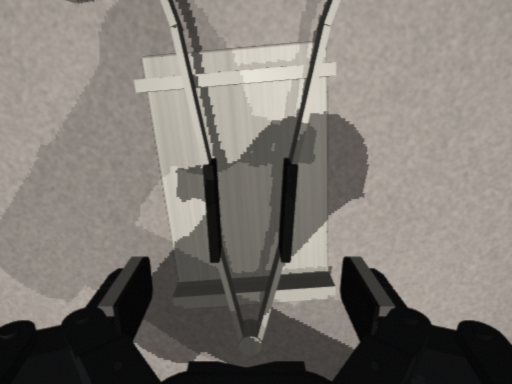

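The wrist view shows the grips at (213,210) and (289,210), centred between the open fingers at (130,295) and (365,295), so they agree with the plan. I'll descend and squeeze to about 52 mm.

Request:
drive_tool:
  commands: [0, 0.005, 0.1, 0, 0, 0, 1, 0, 0.006, 0.2, 0, 0, 0, 1, 0, 0.006, 0.26, 0, 0, 0, 1, 0, 0.006, 0.308, 0, 0, 0, 1, 0, 0.006, 0.308, 0, 0, 0, 1, 0, 0.006, 0.308, 0, 0, 0, 1]

```text
clock: 1.65
tcp_pos: [0.4303, 0.3704, 0.0391]
eef_rot: [[0.994, 0.105, 0.001], [0.105, -0.994, 0.001], [0.001, -0.001, -1.0]]
contact_force: [0.6, 0.5, 1.0]
opening: 1.001
```

Request:
drive_tool:
  commands: [0, 0, 0, 0, 0, 0, 0.8, 0, 0, 0, 0, 0, 0, 0.7, 0, 0, 0, 0, 0, 0, 0.65, 0, 0, 0, 0, 0, 0, 0.61, 0, 0, 0, 0, 0, 0, 0.61, 0, 0, 0, 0, 0, 0, 0.61, 0, 0, 0, 0, 0, 0, 0.61]
  grip_force: 40

```text
clock: 2.35
tcp_pos: [0.4312, 0.3701, 0.0401]
eef_rot: [[0.995, 0.104, 0.002], [0.104, -0.995, 0.002], [0.002, -0.002, -1.0]]
contact_force: [-0.0, -0.0, 7.3]
opening: 0.614
```

```bash
python3 -c "
from h import *
im,W,T=cloud('wrist'); cv2.imwrite('pics/w2.png',im)
s=r.get_state(); print(s['clock'],s['tcp_pos'],s['contact_force'],s['opening'])
"
```

```text
2.4 [0.4312205  0.37012149 0.04018212] [-1.45868333 -1.2022101   5.58701455] 0.6124321105509768
```

View pics/w2.png

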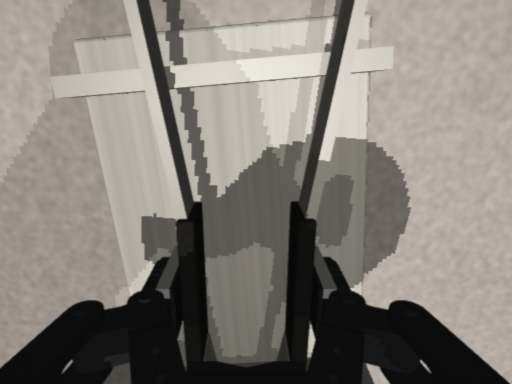

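The fingers are on the outsides of the grips (190,280 and 303,280) and the opening is 0.612, about 52 mm. I'll lift.

Request:
drive_tool:
  commands: [0, 0, -0.05, 0, 0, 0, 0.61, 0, 0, -0.12, 0, 0, 0, 0.61, 0, 0, -0.2, 0, 0, 0, 0.61, 0, 0, -0.3, 0, 0, 0, 0.61, 0, 0, -0.4, 0, 0, 0, 0.61, 0, 0, -0.4, 0, 0, 0, 0.61, 0, 0, -0.4, 0, 0, 0, 0.61]

```text
clock: 3.1
tcp_pos: [0.4302, 0.369, 0.1588]
eef_rot: [[0.995, 0.103, -0.0], [0.103, -0.995, 0.001], [-0.0, -0.001, -1.0]]
contact_force: [-0.2, -1.5, -2.2]
opening: 0.611
```

```bash
cat > look.py <<'E'
from h import *
import sys
im,W,T=cloud('wrist'); cv2.imwrite(sys.argv[1],im)
s=r.get_state(); R=np.array(s["eef_rot"]); Q=(W-s["tcp_pos"])@R   # tool coordinates
print(s['clock'],s['tcp_pos'],s['contact_force'],s['opening'])
# tool frame: x to tips, y to tongs' right, z down; tongs slices along x
k=(abs(Q[...,2]-.0)<.025)&(abs(Q[...,1])<.075)&(Q[...,0]>.05)&(Q[...,0]<.19)
q=Q[k]
for a in np.arange(.05,.18,.015):
    p=q[(q[:,0]>=a)&(q[:,0]<a+.015)]
    for nm,w in(("L",p[p[:,1]<0]),("R",p[p[:,1]>=0])):
        if len(w)>3: print(a.round(3),nm,len(w),"y",w[:,1].min().round(4),w[:,1].max().round(4),"z",w[:,2].min().round(4),w[:,2].max().round(4))
print("xmax",q[:,0].max())
E
python3 look.py pics/w3.png; python3 -c "
from h import *
to([.406,-.105,.16],-5.2)"
```

```text
3.15 [0.42979634 0.36852935 0.15770165] [-0.07461401 -0.05398997 -0.94709559] 0.6083794352402403
0.05 L 926 y -0.0317 -0.0251 z -0.0105 0.0104
0.05 R 916 y 0.0241 0.0307 z -0.0104 0.0107
0.065 L 1041 y -0.0341 -0.0276 z -0.0106 0.01
0.065 R 1040 y 0.0263 0.033 z -0.0108 0.0107
0.08 L 1173 y -0.0365 -0.0298 z -0.0105 0.0103
0.08 R 1166 y 0.0287 0.0353 z -0.0105 0.0102
0.095 L 1063 y -0.0385 -0.0324 z -0.0107 0.0102
0.095 R 1052 y 0.0308 0.0371 z -0.0102 0.0105
xmax 0.11013858479463232
[-0.2411  1.5619 -0.0062] [0.0001 0.0002 0.0308]
```

View pics/w3.png

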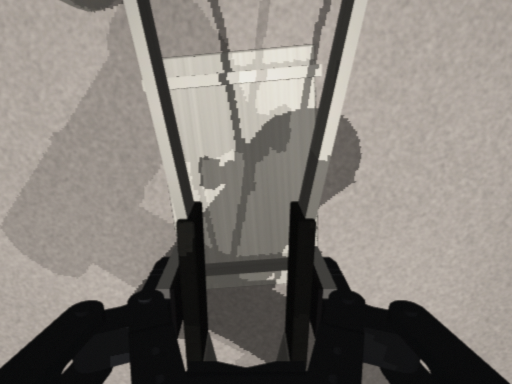

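The lift worked: the tongs are level (tool z ±10.5 mm along the arms), centred, and clear of the rest. Next I'll carry them to the front of the rack.

Request:
drive_tool:
  commands: [-0.04, 0.1, 0, 0, 0, 0, 0.61, -0.09, 0.22, 0, 0, 0, 0.003, 0.61, -0.12, 0.36, 0, 0, 0, 0.006, 0.61, -0.15, 0.5, 0, 0, 0, 0.01, 0.61, -0.17, 0.64, 0, 0, 0, 0.014, 0.61, -0.18, 0.78, 0, 0, 0, 0.018, 0.61, -0.2, 0.9, 0, 0, 0, 0.021, 0.61, -0.22, 1.0, 0, 0, 0, 0.024, 0.61]

```text
clock: 3.95
tcp_pos: [0.3943, 0.0617, 0.1572]
eef_rot: [[0.999, -0.049, -0.003], [-0.049, -0.999, -0.002], [-0.003, 0.002, -1.0]]
contact_force: [1.1, 0.7, -1.5]
opening: 0.617
```

```bash
python3 -c "
from h import *
to([.406,-.105,.13],-5.2); print(r.get_state()['tcp_pos'])"
```

```text
[0.0664 0.5529 0.0913] [0.0003 0.0005 0.0066]
[0.39432234 0.06167689 0.15715507]
```

Request:
drive_tool:
  commands: [0.01, 0.13, 0, 0, 0, 0.002, 0.61, 0.03, 0.26, 0.02, 0, 0, 0.004, 0.61, 0.04, 0.38, 0.04, 0, 0, 0.006, 0.61, 0.06, 0.48, 0.07, 0, 0, 0.0066, 0.61, 0.066, 0.54, 0.09, 0, 0, 0.0066, 0.61, 0.066, 0.553, 0.09, 0, 0, 0.0066, 0.61, 0.066, 0.553, 0.09, 0, 0, 0.0066, 0.61, 0.066, 0.553, 0.09, 0, 0, 0.0066, 0.61]

```text
clock: 4.75
tcp_pos: [0.4076, -0.1022, 0.1313]
eef_rot: [[0.996, -0.088, -0.001], [-0.088, -0.996, 0.0], [-0.001, 0.0, -1.0]]
contact_force: [-1.0, -0.3, -0.8]
opening: 0.61
```

```bash
cat > chk.py <<'E'
from h import *
import sys
s=r.get_state(); R=np.array(s["eef_rot"]); print(s['clock'],s['tcp_pos'],s['contact_force'],s['opening'])
pics=[]
for n in("top","side"):
    im,W,T=cloud(n); Q=(W-s["tcp_pos"])@R
    k=(abs(Q[...,2])<.02)&(abs(Q[...,1])<.075)&(Q[...,0]>.08)&(Q[...,0]<.2)
    q=Q[k]
    if len(q)>10:
        print(n,len(q),"xmax",q[:,0].max().round(4),"z",np.percentile(q[:,2],[2,98]).round(4))
        for a in(.08,.1,.12,.14,.15):
            p=q[(q[:,0]>=a)&(q[:,0]<a+.02)]
            if len(p): print(a,len(p),"L",p[p[:,1]<0].mean(0).round(4),"R",p[p[:,1]>=0].mean(0).round(4),"y",p[:,1].min().round(4),p[:,1].max().round(4))
    pics.append(im[100:260,150:400] if n=="top" else im[110:270,170:420])
cv2.imwrite(sys.argv[1],cv2.resize(np.hstack(pics),None,fx=1.6,fy=1.6,interpolation=3))
E
python3 chk.py pics/c1.png; python3 -c "
from h import *
to([.406,-.105,.0575],-5.2)"
```

```text
4.75 [ 0.40759744 -0.10218712  0.13127775] [-1.02788675 -0.34135152 -0.7809275 ] 0.6095199381482
top 147 xmax 0.1607 z [-0.01    0.0123]
0.08 37 L [ 0.0913 -0.0365 -0.0039] R [ 0.0905  0.0296 -0.0032] y -0.0401 0.0334
0.1 33 L [ 0.1111 -0.0406 -0.0031] R [ 0.1102  0.0327 -0.0038] y -0.0432 0.0365
0.12 38 L [ 0.13   -0.045  -0.0037] R [ 0.1297  0.0375 -0.0034] y -0.0487 0.0425
0.14 36 L [ 0.1503 -0.0447 -0.0045] R [ 0.1507  0.037  -0.0015] y -0.0479 0.0397
0.15 22 L [ 0.1559 -0.0438 -0.003 ] R [ 0.1558  0.0361 -0.0031] y -0.0458 0.0388
side 273 xmax 0.1609 z [-0.0101  0.0127]
0.08 63 L [ 0.0906 -0.033   0.0003] R [0.0898 0.0339 0.001 ] y -0.0367 0.0388
0.1 68 L [ 0.1107 -0.0361  0.0005] R [0.1108 0.037  0.0009] y -0.0422 0.0406
0.12 70 L [ 0.1309 -0.041   0.0015] R [1.30e-01 4.21e-02 1.00e-04] y -0.0436 0.0471
0.14 68 L [ 0.1501 -0.0405  0.0003] R [0.1502 0.0414 0.0005] y -0.0482 0.0451
0.15 39 L [ 0.1559 -0.0398  0.0014] R [ 0.1552  0.0401 -0.0005] y -0.0451 0.042
[-0.0054  0.0109  0.2471] [-0.     -0.      0.0006]
```

View pics/c1.png

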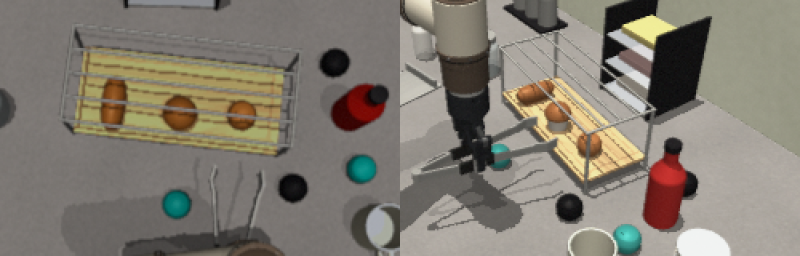

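The tongs (side crop, tips at about 553,120) are open and level ahead of the rack, in line with the round roll, and they pass between the two balls. I'll lower them and then insert.

```bash
python3 -c "
from h import *
to([.4085,-.1067,.0585],-5.2)"
```

```text
[0.0034 0.0158 0.2438] [-0.     -0.      0.0006]
```

Request:
drive_tool:
  commands: [0.003, 0.01, 0.08, 0, 0, 0.0006, 0.61, 0.003, 0.016, 0.16, 0, 0, 0.0006, 0.61, 0.003, 0.016, 0.22, 0, 0, 0.0006, 0.61, 0.003, 0.016, 0.244, 0, 0, 0.0006, 0.61, 0.003, 0.016, 0.244, 0, 0, 0.0006, 0.61, 0.003, 0.016, 0.244, 0, 0, 0.0006, 0.61]

```text
clock: 5.45
tcp_pos: [0.409, -0.1071, 0.059]
eef_rot: [[0.996, -0.091, 0.001], [-0.091, -0.996, -0.0], [0.001, -0.0, -1.0]]
contact_force: [-0.3, -0.4, -1.3]
opening: 0.61
```

```bash
python3 -c "
from h import *
to([.533,-.118,.0585],-5.2);print(r.get_state()['tcp_pos'])"
```

```text
[ 0.4148 -0.0015  0.0022] [-0.     -0.0002 -0.0001]
[ 0.40904488 -0.10711329  0.05898549]
```

Request:
drive_tool:
  commands: [0.05, 0, 0, 0, 0, 0, 0.61, 0.11, 0, 0, 0, 0, 0, 0.61, 0.17, 0, 0.001, 0, 0, 0, 0.61, 0.22, 0, 0.002, 0, 0, 0, 0.61, 0.27, -0.001, 0.002, 0, 0, 0, 0.61, 0.31, -0.001, 0.002, 0, 0, 0, 0.61, 0.35, -0.001, 0.002, 0, 0, 0, 0.61, 0.385, -0.001, 0.002, 0, 0, 0, 0.61, 0.415, -0.001, 0.002, 0, 0, 0, 0.61, 0.415, -0.001, 0.002, 0, 0, 0, 0.61]

```text
clock: 6.45
tcp_pos: [0.5336, -0.1187, 0.0578]
eef_rot: [[0.996, -0.092, 0.001], [-0.092, -0.996, -0.0], [0.001, 0.0, -1.0]]
contact_force: [-0.3, 0.6, -0.6]
opening: 0.607
```

```bash
python3 chk.py pics/c2.png; python3 - <<'E'
from h import *
a=r.snapshot("side")[0][150:230,235:335]; b=r.snapshot("top")[0][140:220,250:350]; cv2.imwrite("pics/c2z.png",cv2.resize(np.hstack([a,b]),None,fx=4,fy=4,interpolation=3))
E
```

```text
6.45 [ 0.53358248 -0.1187173   0.05777601] [-0.29121107  0.64088543 -0.57124939] 0.607334038269653
top 435 xmax 0.1989 z [-0.0197  0.0199]
0.08 31 L [ 0.0888 -0.0359  0.0095] R [0.0958 0.0289 0.0063] y -0.075 0.0438
0.1 103 L [ 0.1123 -0.0272  0.0006] R [0.1123 0.0285 0.0035] y -0.067 0.066
0.12 116 L [ 0.1283 -0.0248 -0.0086] R [ 0.128   0.0252 -0.0047] y -0.067 0.0641
0.14 125 L [ 0.1506 -0.0285 -0.006 ] R [ 0.1494  0.028  -0.0031] y -0.0712 0.0658
0.15 85 L [ 0.1568 -0.0312  0.    ] R [0.1565 0.0271 0.001 ] y -0.0736 0.0618
side 363 xmax 0.199 z [-0.0187  0.0199]
0.08 58 L [ 0.0893 -0.0309  0.0043] R [0.0897 0.0348 0.0052] y -0.0606 0.075
0.1 95 L [ 0.1118 -0.025   0.0008] R [0.1137 0.0209 0.0003] y -0.0428 0.0598
0.12 107 L [ 0.1284 -0.0333 -0.0036] R [ 0.1307  0.0308 -0.0029] y -0.0463 0.0701
0.14 74 L [ 0.1488 -0.0398 -0.0036] R [ 0.1489  0.0309 -0.0014] y -0.0733 0.0677
0.15 33 L [ 0.1543 -0.0327 -0.0089] R [0.1555 0.0315 0.0002] y -0.0406 0.0677
```

View pics/c2z.png

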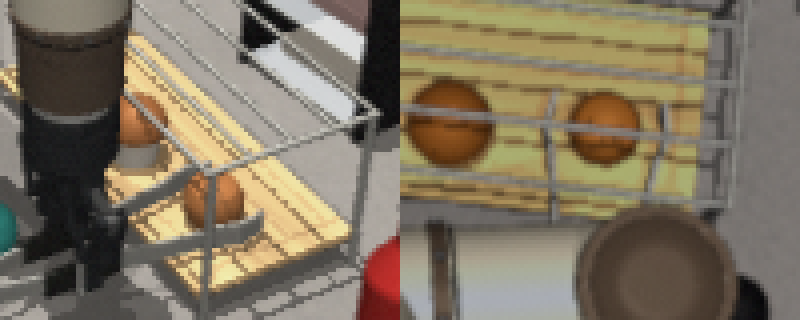

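The top view shows the roll (604,130) centred between the arms (553 and 661), about 24 mm behind the tips. The side view shows it between the cups. I'll close with 40 N.

Request:
drive_tool:
  commands: [0, 0, 0, 0, 0, 0, 0.56, 0, 0, 0, 0, 0, 0, 0.52, 0, 0, 0, 0, 0, 0, 0.49, 0, 0, 0, 0, 0, 0, 0.46, 0, 0, 0, 0, 0, 0, 0.42, 0, 0, 0, 0, 0, 0, 0.38, 0, 0, 0, 0, 0, 0, 0.3, 0, 0, 0, 0, 0, 0, 0.3, 0, 0, 0, 0, 0, 0, 0.3]
  grip_force: 40

```text
clock: 7.55
tcp_pos: [0.5322, -0.1187, 0.0577]
eef_rot: [[0.996, -0.092, -0.0], [-0.092, -0.996, -0.0], [-0.0, 0.0, -1.0]]
contact_force: [-0.6, 0.1, -1.3]
opening: 0.461
```

```bash
python3 - <<'E'
from h import *
s=r.get_state();print(s['clock'],s['tcp_pos'],s['opening'],s['contact_force'])
a=r.snapshot("side")[0][150:230,235:335]; b=r.snapshot("top")[0][140:220,250:350]; cv2.imwrite("pics/c3z.png",cv2.resize(np.hstack([a,b]),None,fx=4,fy=4,interpolation=3))
E
```

```text
7.55 [ 0.53223115 -0.11865665  0.05768229] 0.4610912957103329 [-0.56688793  0.10120034 -1.27484816]
```

View pics/c3z.png

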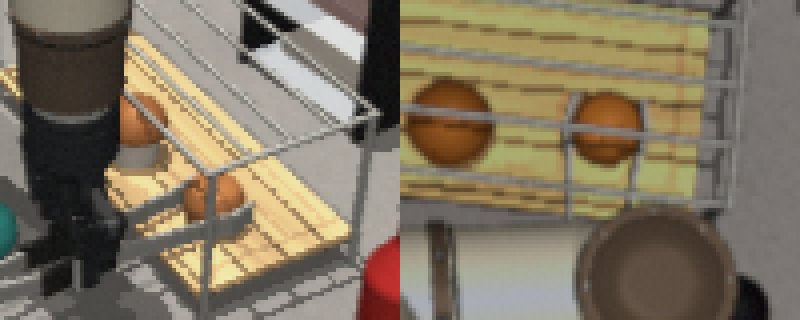

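The opening stopped at 0.461 (about 39 mm, against 40 mm expected for closed on the roll), and the roll sits in the cups at (608,128). I'll lift it slightly and draw it out.

Request:
drive_tool:
  commands: [0, 0, -0.015, 0, 0, 0, 0.3, 0, 0, -0.035, 0, 0, 0, 0.3, 0, 0, -0.05, 0, 0, 0, 0.3, 0, 0, -0.05, 0, 0, 0, 0.3, -0.02, 0, -0.05, 0, 0, 0, 0.3, -0.05, 0, -0.05, 0, 0, 0, 0.3, -0.08, 0, -0.05, 0, 0, 0, 0.3]

```text
clock: 8.35
tcp_pos: [0.507, -0.1164, 0.0724]
eef_rot: [[0.996, -0.093, -0.001], [-0.093, -0.996, 0.0], [-0.001, 0.0, -1.0]]
contact_force: [-0.3, 0.4, -1.7]
opening: 0.462
```

Request:
drive_tool:
  commands: [-0.035, 0, 0, 0, 0, 0, 0.3, -0.07, 0, 0, 0, 0, 0, 0.3, -0.11, 0, 0, 0, 0, 0, 0.3, -0.15, 0, 0, 0, 0, 0, 0.3, -0.19, 0, 0, 0, 0, 0, 0.3, -0.23, 0, 0, 0, 0, 0, 0.3, -0.27, 0, 0, 0, 0, 0, 0.3, -0.305, 0, 0, 0, 0, 0, 0.3, -0.33, 0, 0, 0, 0, 0, 0.3, -0.35, 0, 0, 0, 0, 0, 0.3]

```text
clock: 9.35
tcp_pos: [0.4033, -0.1067, 0.0728]
eef_rot: [[0.996, -0.092, 0.0], [-0.092, -0.996, -0.0], [0.0, -0.0, -1.0]]
contact_force: [0.1, -0.4, -2.1]
opening: 0.46
```

```bash
python3 - <<'E'
from h import *
s=r.get_state();print(s['clock'],s['tcp_pos'],s['opening'],s['contact_force'])
a,S,_=cloud("side"); b,W,_=cloud("top"); cv2.imwrite("pics/c4z.png",cv2.resize(np.hstack([a[130:250,185:335],b[130:250,215:365]]),None,fx=2.6,fy=2.6,interpolation=3))
R=s['eef_rot']
for V,im in((S,a),(W,b)):
    h=cv2.cvtColor(im,40);q=(V-s['tcp_pos'])@R; k=(h[...,0]<16)&(h[...,1]>110)&(q[...,0]>.09)&(q[...,0]<.2)&(abs(q[...,1])<.05)&(V[...,2]>.02)
    print(k.sum(),V[k].min(0).round(3),V[k].max(0).round(3),V[k].mean(0).round(3)) if k.sum() else print(0)
E
```

```text
9.35 [ 0.40326689 -0.10669794  0.07280009] 0.45978599431946504 [ 0.06573968 -0.44107708 -2.12924316]
154 [ 0.514 -0.144  0.07 ] [ 0.564 -0.101  0.096] [ 0.535 -0.126  0.086]
256 [ 0.516 -0.141  0.074] [ 0.563 -0.093  0.097] [ 0.539 -0.116  0.088]
```

View pics/c4z.png

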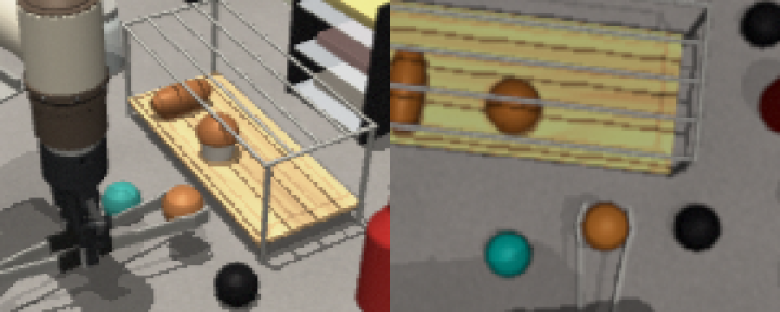

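The roll is out and held in the tongs: side crop (183,203), top crop (606,226), about x=0.54. I'll raise it to about 0.15 m and let it settle.

Request:
drive_tool:
  commands: [0, 0, -0.03, 0, 0, 0, 0.3, 0, 0, -0.08, 0, 0, 0, 0.3, 0, 0, -0.14, 0, 0, 0, 0.3, 0, 0, -0.19, 0, 0, 0, 0.3, 0, 0, -0.23, 0, 0, 0, 0.3, 0, 0, -0.26, 0, 0, 0, 0.3, 0, 0, -0.265, 0, 0, 0, 0.3, 0, 0, -0.265, 0, 0, 0, 0.3, 0, 0, -0.265, 0, 0, 0, 0.3, 0, 0, -0.265, 0, 0, 0, 0.3]

```text
clock: 10.45
tcp_pos: [0.4035, -0.1068, 0.1516]
eef_rot: [[0.996, -0.092, -0.002], [-0.092, -0.996, -0.0], [-0.002, 0.0, -1.0]]
contact_force: [0.1, -1.0, -2.3]
opening: 0.461
```

Request:
drive_tool:
  commands: [0, 0, 0, 0, 0, 0, 0.3, 0, 0, 0, 0, 0, 0, 0.3, 0, 0, 0, 0, 0, 0, 0.3, 0, 0, 0, 0, 0, 0, 0.3, 0, 0, 0, 0, 0, 0, 0.3]

```text
clock: 10.95
tcp_pos: [0.4038, -0.1068, 0.1522]
eef_rot: [[0.996, -0.092, -0.0], [-0.092, -0.996, 0.0], [-0.0, 0.0, -1.0]]
contact_force: [-0.3, -0.4, -1.9]
opening: 0.458
```

```bash
python3 - <<'E'
from h import *
s=r.get_state();print(s['clock'],s['tcp_pos'],s['opening'],s['contact_force'],abs(s['qvel']).max())
a,S,_=cloud("side"); b,W,_=cloud("top"); cv2.imwrite("pics/c5z.png",cv2.resize(np.hstack([a[110:310,165:385],b[110:310,195:415]]),None,fx=1.8,fy=1.8,interpolation=3))
R=s['eef_rot']
for n,V,im in(("side",S,a),("top",W,b)):
    h=cv2.cvtColor(im,40);q=(V-s['tcp_pos'])@R; k=(h[...,0]<16)&(h[...,1]>110)&(q[...,0]>.09)&(q[...,0]<.2)&(abs(q[...,1])<.05)&(V[...,2]>.06)
    print(n,k.sum(),V[k].min(0).round(3),V[k].max(0).round(3))
    d=np.abs(V-np.load(n+"0.npy"))[...,2]; d[np.isnan(d)]=0
    for nm,c,z,rr in(("long",(.685,.09),.06,.05),("muffin",(.677,-.017),.06,.03),("creamer",(.68,-.335),.05,.04),("mug",(.475,-.375),.05,.05),("jar",(.677,.333),.07,.04),("sanit",(.577,.5),.07,.03)):
        V0=np.load(n+"0.npy")
        f=lambda X:np.nanmean(X[(np.hypot(X[...,0]-c[0],X[...,1]-c[1])<rr+.03)&(X[...,2]>z)&(X[...,2]<.153)],0)
        print(nm,(f(V)-f(V0)).round(4))
E
```

```text
10.95 [ 0.40383749 -0.10675798  0.15219373] 0.45825102428790365 [-0.26651525 -0.40249246 -1.87285627] 0.12520445004065878
side 160 [ 0.515 -0.145  0.145] [ 0.563 -0.103  0.176]
long [-0.0003 -0.0002 -0.0001]
muffin [-0.0003 -0.0001  0.0001]
creamer [ 0.     -0.0001  0.    ]
mug [0.     0.0001 0.    ]
jar [ 0.0214 -0.0113 -0.0032]
sanit [-0.0009 -0.0018 -0.0083]
top 297 [ 0.517 -0.141  0.139] [ 0.564 -0.093  0.178]
long [-0.0002 -0.0003 -0.0001]
muffin [0.     0.0001 0.0001]
creamer [ 0.0002 -0.      0.0004]
mug [-0.0003  0.0004  0.0004]
jar [0.     0.0001 0.0001]
sanit [ 0. -0.  0.]
```

View pics/c5z.png

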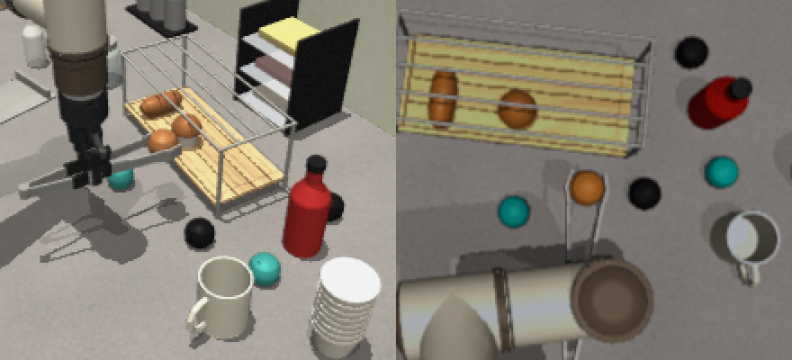

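The roll (side crop 160,141; top crop 588,188) is held in the tongs in front of the rack, top at about 0.177 m and so centre at about 0.154 m, and the arm is still. Bystanders haven't moved in the top view. The shift at the jar in the side view comes from the arm covering it. Handing in.

```bash
python3 -c "
from rig import r
print(r.sign_off())"
```

```text
the job is handed in; nothing more can be done
None
```

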